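Blank off two vacuum ports

ROBOT

A 6-joint arm with a two-finger parallel gripper is mounted at the origin on the work surface. World frame = base frame: x ahead of the robot, y to its left, z up, the work surface at z = 0. Lengths are in mm, angles in rad, forces in N, time in s.
With the tool pointing down it reaches from about 375 to 750 mm from the base axis. Payload 9 kg.
Tool frame: the origin (TCP) lies midway between the tips of the shut fingers; the grasp point (between the pads) lies 19 mm behind it; z points along the fingers, y is the direction in which the jaws open and shut (so a half turn about z gives the same grasp; the last joint's range is limited). The gripper opens to 85 mm and grips with 20 to 120 N. Pads are 22 mm wide; open, the fingers measure 114 mm over their backs; the gripper's body (76 mm by 85 mm) begins 54 mm behind the grasp point. The pads swing forward as they close: fully open they stand 13 mm farther back than shut.
Start: joints at [-1.42, 0.104, 0.097, 1.564, 0, 1.353], TCP at [216.309, -559.685, 231.331] pointing down, gripper open.
Joint ranges: [-2.99, 2.99], [-0.84, 1.86], [-1.1, 1.16], [-1.84, 2.11], [-1.51, 1.56], [-3.14, 3.14]. Speed limits (rad/s): [2.22, 2.22, 2.57, 3.14, 3.14, 3.14].

INTERFACE

Orientations are given as a rotation vector (axis times angle).
In Python, from plant import telemetry, grab_frame, order gives the robot as it stands. The module is installed in compiled form; this text tells all that it offers.
- The arm moves only by the tool arm_command, never from a script. Its argument "motion" is one flat list of numbers, 7 for each row, row after row: the shift along the world's x, y, z in m, then the turn, a rotation vector about the world's x, y, z in degrees, then the opening, from 0 (shut) to 1 (fully open). A call has 1 to 8 rows; each row shifts and turns the commanded pose from where the row before left it; what a row does not reach is not made up. A row lasts 1/10 s, in which the tool goes at most 50 mm and 8.59 degrees, less where a joint would pass 70% of its speed; a pose out of reach is approached as far as the arm can. A call with a gripper value outside its range is refused whole. The fingers move at their own pace and stop on an object; "grip_force" is the grip in N (left out, the last holds). Time passes only in rows, so rows that do not move let the fingers close. It gives the time, the measured TCP pose, the force and the opening at its end, in the units of the state.
- telemetry.observe(): the state, without advancing time (a new reading comes with each control period).
- grab_frame(name): name is "scene" or "side" or "wrist"; returns a dict with "img" (384x512x3 uint8, red, green, blue), "vertical_fov" (degrees; the focal length in pixels is half the picture's height over the tangent of half this angle, whatever the lens; pixels are square), "cx", "cy" (the principal point, pixels), "eye" and "rotation" of the camera in the world; the wrist camera has in their place "hand_eye" (4x4, takes a point from camera to tool coordinates, whose origin is the TCP and whose axes are the flange's). Camera axes: x right, y down, z forward; pixel columns grow to the right and rows downward; lengths in mm; the calibration is good to about 2 mm. A picture is of the moment at which its call begins: read the wrist's pose just before it. There is no depth.
- order.finish_job(): hands the job in, once; it reports no verdict.
The state is a dict: "time": time; "joint_pos": joint angles; "qvel": joint speeds; "joint_efforts": joint torques, N m; "position": TCP position; "eef_rot": TCP orientation; "force": force on the tool from outside, world axes, zero at the start; "wrist_torque": the same for the moment, N m; "width": finger opening in mm.
Only numpy, scipy, OpenCV 4.12 (cv2) and the standard library are available. Lean on these libraries where they do the work, as an engineer would, in place of code of your own. Each camera call takes 0.05 s, during which the arm holds its last target.

TASK

Close off the two upright vacuum ports before pump-down: on each port seat the centring ring of its size (black washer on an aluminium sleeve), and on top of that ring the plain steel blank cap of the same size, each fully home, flat and centred. The smallest ring and smallest cap fit no port: leave them, the grease jar and the glass flask standing where they are.

Things in the scene. Friction and masses are not known exactly. Their poses are not given: they have to be found in the camera images.
- port_large: large vacuum port, bolted to the bench (does not move): an upright steel stub on a round dark foot 86 mm across, with a round flange of 55 mm diameter on top whose flat upper face is 60 mm above the bench; round open bore of 42 mm diameter, 12 mm deep. A thin side nipple 58 mm long points along its +x, 28 mm up. Origin: centre of its underside; z up along the bore's axis.
- port_medium: medium vacuum port, bolted to the bench (does not move): an upright steel stub on a round dark foot 71 mm across, with a round flange of 40 mm diameter on top whose flat upper face is 60 mm above the bench; round open bore of 29 mm diameter, 12 mm deep. A thin side nipple 58 mm long points along its +x, 28 mm up. Origin: centre of its underside; z up along the bore's axis.
- ring_large: large centring ring, loose: black rubber washer 60 mm in diameter, 10 mm thick (6 to 16 mm above origin), on an aluminium sleeve standing out 6 mm below and above, tapering from 36 to 29 mm diameter at its ends; 22 mm high, already right way up. Origin: centre of its lower end; z its axis. Seated: sleeve in the bore (3 mm play), washer on the flange, origin 54 mm above the port's origin.
- ring_medium: medium centring ring, loose: black rubber washer 45 mm in diameter, 10 mm thick (6 to 16 mm above origin), on an aluminium sleeve standing out 6 mm below and above, tapering from 23 to 16 mm diameter at its ends; 22 mm high, already right way up. Origin: centre of its lower end; z its axis. Seated: sleeve in the bore (3 mm play), washer on the flange, origin 54 mm above the port's origin.
- ring_small: small centring ring, loose: black rubber washer 35 mm in diameter, 10 mm thick (6 to 16 mm above origin), on an aluminium sleeve standing out 6 mm below and above, tapering from 15 to 10 mm diameter at its ends; 22 mm high, already right way up. Origin: centre of its lower end; z its axis. Fits no port.
- cap_large: large blank cap, loose: a plain solid-topped steel disc 55 mm in diameter, 14 mm thick, lying flat, with a round recess of 42 mm diameter and 7 mm depth in its underside. Origin: centre of its underside; z is its axis, up. Seated: recess over the ring's upper sleeve (3 mm play), underside on its washer, origin 70 mm above the port's origin.
- cap_medium: medium blank cap, loose: a plain solid-topped steel disc 40 mm in diameter, 14 mm thick, lying flat, with a round recess of 29 mm diameter and 7 mm depth in its underside. Origin: centre of its underside; z is its axis, up. Seated: recess over the ring's upper sleeve (3 mm play), underside on its washer, origin 70 mm above the port's origin.
- cap_small: small blank cap, loose: a plain solid-topped steel disc 30 mm in diameter, 14 mm thick, lying flat, with a round recess of 20 mm diameter and 7 mm depth in its underside. Origin: centre of its underside; z is its axis, up. Fits no port.
- jar: grease jar, white plastic, round, 42 mm in diameter, 50 mm high, standing loose among the parts; stays where it is. Origin: centre of its underside.
- flask: small conical glass flask, 52 mm across its foot, 80 mm high, standing loose among the parts; stays where it is. Origin: centre of its underside.
There are look-alikes about, which are no part of the job. Leave any blue or red look-alike of the ring_medium alone.

How it is judged (in metres and radians):
At the end, for the whole second after the job is handed in: On the large port and on the medium port: the ring of that size seated (axis within 5 mm of the port's, its height within 3 mm of seated), and the cap of that size seated on the ring (axis within 8 mm of the port's, height within 3 mm of seated), both level within 0.08 rad, released and at rest (horizontal distance between ring_large and port_large below 0.005 m and horizontal distance between cap_large and port_large below 0.008 m and z of ring_large in the frame of port_large between 0.051 and 0.057 m and z of cap_large in the frame of port_large between 0.067 and 0.073 m and angle between each of ring_large, cap_large, ring_medium, cap_medium's own z axis and vertical below 0.08 rad and linear speed of each of ring_large, cap_large, ring_medium, cap_medium below 0.02 m/s and horizontal distance between ring_medium and port_medium below 0.005 m and horizontal distance between cap_medium and port_medium below 0.008 m and z of ring_medium in the frame of port_medium between 0.051 and 0.057 m and z of cap_medium in the frame of port_medium between 0.067 and 0.073 m); the robot touches nothing.
It fails at once if the small ring is moved more than 30 mm or tipped over (distance of ring_small from where it was at the start of the episode above 0.03 m or angle between ring_small's own z axis and vertical above 0.5 rad).
It fails at once if the small cap is moved more than 30 mm or tipped over (distance of cap_small from where it was at the start of the episode above 0.03 m or angle between cap_small's own z axis and vertical above 0.5 rad).
It fails at once if the grease jar is moved more than 30 mm or tipped over (distance of jar from where it was at the start of the episode above 0.03 m or angle between jar's own z axis and vertical above 0.5 rad).
It fails at once if the flask is moved more than 30 mm or tipped over (distance of flask from where it was at the start of the episode above 0.03 m or angle between flask's own z axis and vertical above 0.5 rad).
It also fails if it takes over 112 s, if anything falls off the work surface, if the arm or the gripper's body presses on something with over 40 N, if the wrist force passes 120 N, or if a joint passes its speed limit or range.

## Working session

There is one attempt and no reset: what is moved stays moved. The work goes in short steps, Python scripts to look and compute and a tool call to move; the robot and the scene stay as the last step left them, time stands still between calls to the robot, and variables do not carry over. Pictures are saved under pics/ and viewed, and the job is handed in when it is done.

Besides the shell and the picture viewer there is one more tool, called after ">>>" as name(argument=value, ...) on one line, values as JSON. arm_command: Moves the arm, as the interface text tells. Its arguments: {"type":"object","properties":{"motion":{"type":"array","items":{"type":"number"}},"grip_force":{"type":"number"}},"required":["motion"]}

```bash
mkdir -p pics; python3 - <<'E'
from plant import telemetry, grab_frame
import cv2, numpy as np
s=telemetry.observe(); print(s)
for n in ("scene","side","wrist"):
    f=grab_frame(n); cv2.imwrite(f"pics/{n}0.png",cv2.cvtColor(f["img"],cv2.COLOR_RGB2BGR))
    print(n,{k:v for k,v in f.items() if k!="img"})
    np.savez(f"pics/{n}0.npz",**f)
print(telemetry.observe()["time"])
E
```

```text
{'time': 0.0, 'joint_pos': array([-1.41971081e+00,  1.04697017e-01,  9.65036994e-02,  1.56390825e+00,
       -3.68101327e-07,  1.35306655e+00]), 'qvel': array([-0.00051018,  0.00159984,  0.00032479,  0.00020901, -0.00200588,
       -0.00123814]), 'joint_efforts': array([-2.41395253e-03, -5.56931770e+01,  5.03649259e+01,  1.67318853e-02,
       -3.49830652e-04, -2.42885221e-05]), 'position': array([ 216.24878074, -559.32945479,  230.54261365]), 'eef_rot': array([-3.08704466e+00, -5.75816608e-01, -6.77007296e-05]), 'force': array([ 0.35304645,  0.62400002, -0.64945783]), 'wrist_torque': array([-0.02945184,  0.01364725,  0.01949721]), 'width': 85.56262121505239}
scene {'vertical_fov': 45.84212505974901, 'cx': 259.2259444788961, 'cy': 190.9792086109905, 'eye': array([1212.42996416, -309.44389163,  738.90562446]), 'rotation': array([-1.94279873, -1.39977966,  0.62029386])}
side {'vertical_fov': 55.342151202478675, 'cx': 259.34303535736194, 'cy': 190.92868311887676, 'eye': array([392.40437638, 413.03745507, 646.24502164]), 'rotation': array([-0.32812572,  2.89670759, -1.01010447])}
wrist {'vertical_fov': 58.494806434230775, 'cx': 256.4571346586483, 'cy': 193.9368327927437, 'hand_eye': array([[ 5.49653702e-04, -9.64685402e-01, -2.63404201e-01,
         6.68889267e+01],
       [ 9.99999097e-01,  2.07273241e-04,  1.32761639e-03,
        -1.02725360e-01],
       [-1.22613551e-03, -2.63404693e-01,  9.64684645e-01,
        -1.42375769e+02],
       [ 0.00000000e+00,  0.00000000e+00,  0.00000000e+00,
         1.00000000e+00]])}
0.15
```

View pics/scene0.png

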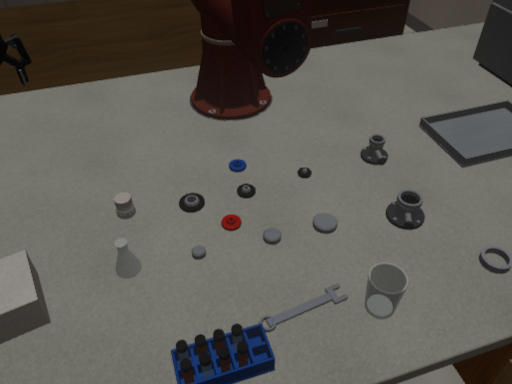

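View pics/side0.png

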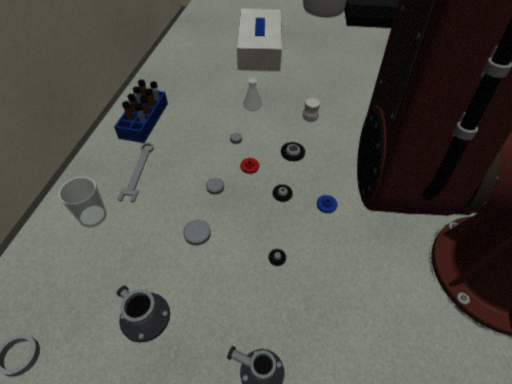

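View pics/wrist0.png

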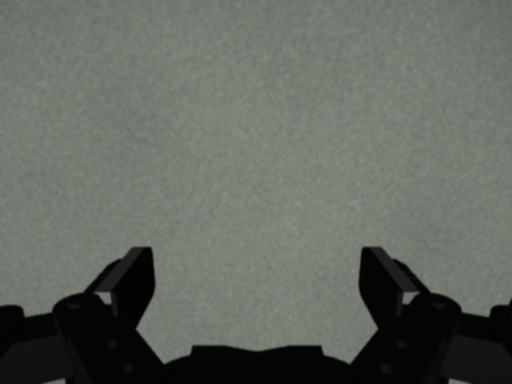

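The scene view shows the ports at about (408,208) for the large and (375,150) for the medium. The rings are at (192,202) large, (246,190) medium and (304,172) small. The caps are at (325,222), (272,235) and (198,252). The side view shows the same objects. The wrist camera sees only bare bench so far. Next I'll measure with masks and rays.

```bash
cat > h.py <<'E'
import cv2, numpy as np
from scipy.spatial.transform import Rotation as R
def load(p): return dict(np.load(p))
def foc(f): return f["img"].shape[0]/2/np.tan(np.radians(float(f["vertical_fov"]))/2)
def cam(f,pose=None):
    if "eye" in f: return np.array(f["eye"]),R.from_rotvec(f["rotation"]).as_matrix()
    T=np.eye(4);T[:3,:3]=R.from_rotvec(pose[1]).as_matrix();T[:3,3]=pose[0]
    T=T@f["hand_eye"]; return T[:3,3],T[:3,:3]
def ray(f,uv,pose=None):
    e,M=cam(f,pose);k=foc(f);uv=np.atleast_2d(np.array(uv,float))
    d=np.c_[(uv[:,0]-f["cx"])/k,(uv[:,1]-f["cy"])/k,np.ones(len(uv))]@M.T
    return e,d
def plane(f,uv,z,pose=None):
    e,d=ray(f,uv,pose); t=(z-e[2])/d[:,2]; return e+d*t[:,None]
def proj(f,P,pose=None):
    e,M=cam(f,pose);k=foc(f);q=(np.atleast_2d(P)-e)@M
    return np.c_[q[:,0]/q[:,2]*k+f["cx"],q[:,1]/q[:,2]*k+f["cy"]]
def tri(fs,uvs):
    A=np.zeros((3,3));b=np.zeros(3)
    for f,uv in zip(fs,uvs):
        e,d=ray(f,uv);d=d[0]/np.linalg.norm(d[0]);P=np.eye(3)-np.outer(d,d);A+=P;b+=P@e
    return np.linalg.solve(A,b)
E
python3 - <<'E'
from h import *
A=load("pics/scene0.npz");B=load("pics/side0.npz")
g={"rL":((192,202),(292,151),11),"rM":((246,190),(282,193),11),"rS":((304,172),(277,257),11),"cL":((325,222),(196,232),10),"cM":((272,235),(215,186),10),"cS":((198,252),(236,138),10),
"pL":((410,199),(138,305),60),"pM":((377,140),(262,361),60),"jar":((124,199),(312,104),50),"flask":((122,242),(252,81),80),"red":((231,222),(250,165),11),"blue":((237,165),(327,203),11)}
for n,(a,b,z) in g.items(): print(n,plane(A,a,z)[0].round(),plane(B,b,z)[0].round(),tri([A,B],[a,b]).round())
for n in ("scene","side"):
    im=cv2.imread(f"pics/{n}0.png"); 
    c=im[110:290,90:450] if n=="scene" else im[70:384,110:350]
    cv2.imwrite(f"pics/{n}0z.png",cv2.resize(c,None,fx=2.2 if n=="scene" else 1.9,fy=2.2 if n=="scene" else 1.9,interpolation=cv2.INTER_CUBIC))
E
```

```text
rL [ 439. -217.   11.] [ 441. -219.   11.] [ 441. -217.   13.]
rM [440. -86.  11.] [442. -86.  11.] [441. -86.  12.]
rS [421.  71.  11.] [423.  72.  11.] [422.  71.  11.]
cL [595.  49.  10.] [594.  53.  10.] [594.  51.   8.]
cM [594. -75.  10.] [591. -71.  10.] [592. -74.   7.]
cS [ 590. -237.   10.] [ 585. -232.   10.] [ 587. -237.    5.]
pL [633. 229.  60.] [625. 235.  60.] [627. 234.  54.]
pM [416. 270.  60.] [409. 273.  60.] [410. 273.  55.]
jar [ 424. -363.   50.] [ 416. -358.   50.] [ 417. -364.   45.]
flask [ 579. -377.   80.] [ 578. -375.   80.] [ 579. -377.   79.]
red [ 530. -149.   11.] [ 530. -150.   11.] [ 530. -149.   12.]
blue [342. -80.  11.] [342. -81.  11.] [342. -80.  12.]
```

View pics/scene0z.png

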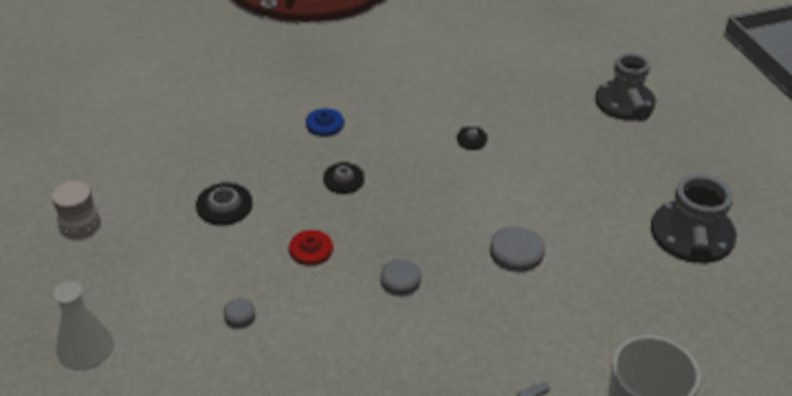

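View pics/side0z.png

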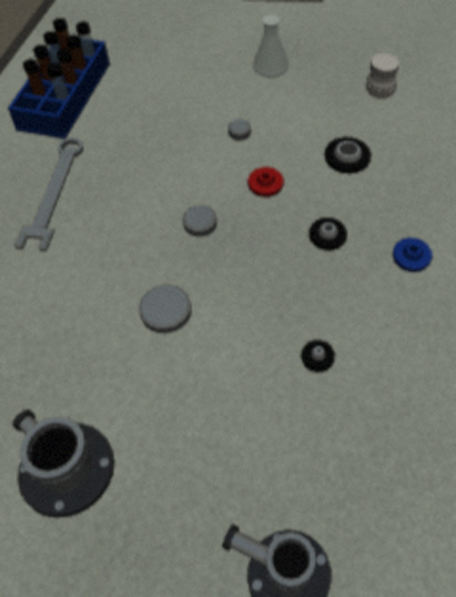

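Single-view and triangulated positions agree to within a few mm. Next I turn the tool so the last joint stays mid-range and move above the large ring, to refine its position with the wrist camera.

>>> arm_command(motion=[0.025,0.038,-0.005,0,0,8.5,1,0.025,0.038,-0.005,0,0,8.5,1,0.025,0.038,-0.005,0,0,8.5,1,0.025,0.038,-0.01,0,0,8.5,1,0.025,0.038,-0.01,0,0,8.5,1,0.025,0.038,-0.015,0,0,8.5,1,0.025,0.038,-0.015,0,0,8.5,1,0.025,0.038,-0.015,0,0,8.5,1], grip_force=60)

```text
time: 0.95
position: [417.0, -254.0, 150.7]
eef_rot: [2.231, 2.211, 0.0]
force: [0.3, 0.5, 1.2]
width: 85.2
```

>>> arm_command(motion=[0.024,0.037,0,0,0,0.5,1,0,0,0,0,0,0,1,0,0,0,0,0,0,1])

```text
time: 1.25
position: [440.6, -217.9, 151.2]
eef_rot: [-2.226, -2.217, 0.0]
force: [1.3, 0.2, 0.1]
width: 85.3
```

```bash
cat > w.py <<'E'
import sys
from plant import telemetry, grab_frame
from h import *
def shot(n):
    s=telemetry.observe(); f=grab_frame("wrist")
    cv2.imwrite(f"pics/{n}.png",cv2.cvtColor(f["img"],cv2.COLOR_RGB2BGR)); np.savez(f"pics/{n}.npz",p=s["position"],r=s["eef_rot"],**f)
    print(round(s["time"],2),s["position"].round(1),s["eef_rot"].round(4),s["joint_pos"].round(3),s["force"].round(1),round(s["width"],1))
    return f,(s["position"],s["eef_rot"])
if __name__=="__main__": shot(sys.argv[1])
E
python3 w.py w1
```

```text
1.25 [ 440.6 -217.9  151.2] [-2.2260e+00 -2.2166e+00  3.0000e-04] [-0.726 -0.231 -0.37   1.432 -0.     0.849] [1.3 0.2 0.1] 85.3
```

View pics/w1.png

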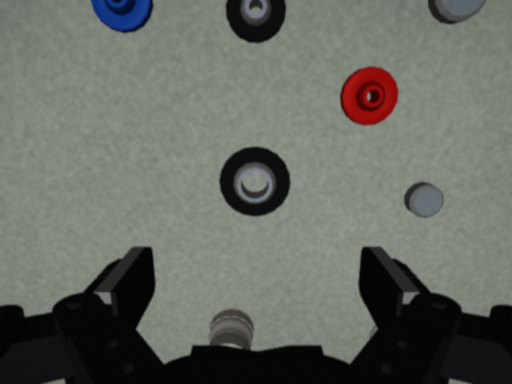

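The wrist view shows the large ring at about (255,181), directly below the tool. The medium ring is at (255,8), the red look-alike at (370,95), the small cap at (425,200) and the jar at (232,330).

```bash
cat > m.py <<'E'
from h import *
def blob(f,mask,uv):
    n,l,s,c=cv2.connectedComponentsWithStats(mask.astype(np.uint8))
    best=min((i for i in range(1,n) if s[i,4]>60),key=lambda i:np.hypot(*(c[i]-uv)))
    cn=max(cv2.findContours((l==best).astype(np.uint8),cv2.RETR_EXTERNAL,cv2.CHAIN_APPROX_NONE)[0],key=len)
    e=cv2.fitEllipse(cv2.convexHull(cn)); return s[best],e,cn
def circ(P):  # algebraic circle in xy
    A=np.c_[2*P[:,:2],np.ones(len(P))];b=(P[:,:2]**2).sum(1);x=np.linalg.lstsq(A,b,rcond=None)[0]
    return x[:2],np.sqrt(x[2]+x[0]**2+x[1]**2)
def wl(n):
    f=load(f"pics/{n}.npz");return f,(f["p"],f["r"])
E
python3 - <<'E'
from m import *
f,p=wl("w1"); hsv=cv2.cvtColor(f["img"],cv2.COLOR_RGB2HSV); 
print(f["img"][180,225],f["img"][180,300],hsv[200,425],hsv[150,200])
s,e,cn=blob(f,f["img"].max(2)<45,(255,181)); print(s,e)
for z in (6,11,16): print(z,circ(plane(f,cn[:,0,:],z,p)), plane(f,e[0],z,p).round(1))
E
```

```text
[11 13 14] [141 147 137] [101  31 116] [ 51  18 142]
[ 220  147   70   69 2306] ((254.45591735839844, 181.04067993164062), (67.65757751464844, 69.12339782714844), 91.18641662597656)
6 (array([ 439.21557539, -219.24522395]), np.float64(29.4607450918017)) [[ 439.2 -218.4    6. ]]
11 (array([ 439.24625728, -218.05791729]), np.float64(28.948478129471095)) [[ 439.3 -217.3   11. ]]
16 (array([ 439.27693918, -216.87061062]), np.float64(28.43621116714254)) [[ 439.3 -216.1   16. ]]
```

>>> arm_command(motion=[-0.0013,0.0005,-0.04,0,0,0,1,0,0,-0.04,0,0,0,1,0,0,-0.04,0,0,0,1,0,0,-0.02,0,0,0,1,0,0,-0.01,0,0,0,1,0,0,0,0,0,0,1])

```text
time: 1.9
position: [438.0, -218.6, 0.5]
eef_rot: [-2.229, -2.211, 0.0]
force: [-0.2, -0.4, 0.9]
width: 85.5
```

>>> arm_command(motion=[0,0,0,0,0,0,0,0,0,0,0,0,0,0,0,0,0,0,0,0,0,0,0,0,0,0,0,0,0,0,0,0,0,0,0])

```text
time: 2.4
position: [440.1, -219.4, 3.7]
eef_rot: [2.226, 2.212, -0.001]
force: [-3.0, 0.1, 8.4]
width: 57.1
```

```bash
python3 w.py w2
```

```text
2.4 [ 440.1 -219.4    3.7] [ 2.2262e+00  2.2119e+00 -6.0000e-04] [-7.290e-01 -1.420e-01 -5.650e-01  1.145e+00 -1.000e-03  8.480e-01] [-3.   0.1  8.4] 57.1
```

View pics/w2.png

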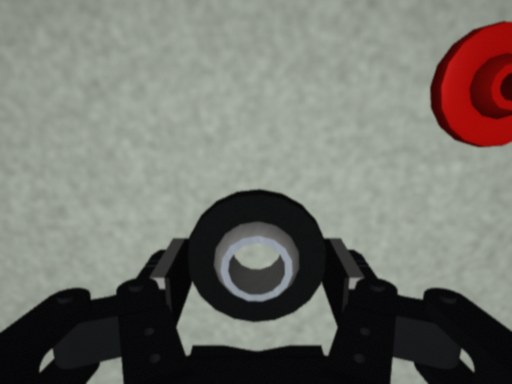

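The ring is held between the pads, with the washer centred at about (257,255) and looking level. I'll lift it and move to a spot short of the large port, so the camera can see the flange.

>>> arm_command(motion=[0,0,0.02,0,0,0,0,0,0,0.04,0,0,0,0,0,0,0.045,0,0,0,0,0.02,0.037,0.045,0,0,0,0,0.021,0.042,0,0,0,0,0,0.021,0.042,0,0,0,0,0,0.021,0.042,0,0,0,0,0,0.021,0.042,0,0,0,0,0])

```text
time: 3.25
position: [540.5, -18.5, 144.4]
eef_rot: [2.227, 2.213, 0.002]
force: [0.9, -0.8, -1.2]
width: 57.3
```

>>> arm_command(motion=[0.021,0.041,0.0,0,0,0,0,0.021,0.041,0.0,0,0,0,0,0.021,0.041,0.0,0,0,0,0,0.021,0.041,0,0,0,0,0,0.02,0,0,0,0,0,0,0,0,0,0,0,0,0,0,0,0,0,0,0,0])

```text
time: 3.95
position: [643.4, 143.8, 143.4]
eef_rot: [2.228, 2.214, 0.0]
force: [0.4, -0.2, -1.3]
width: 57.1
```

```bash
python3 w.py w3
```

```text
3.95 [643.4 143.8 143.4] [2.2282e+00 2.2141e+00 3.0000e-04] [ 0.022  0.285  0.141  1.426 -0.     1.599] [ 0.4 -0.2 -1.3] 57.1
```

View pics/w3.png

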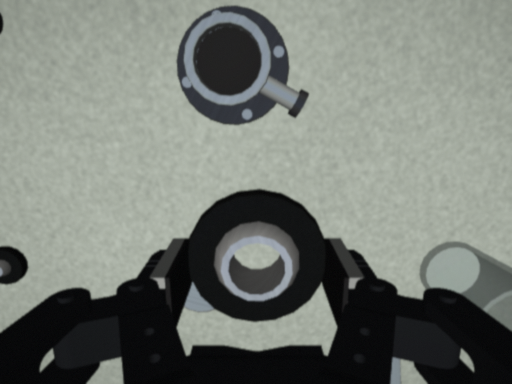

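The wrist view shows the large port's flange at about (228,58), with the nipple pointing lower right. The held ring is at (257,255). Now the flange and held ring get measured.

```bash
cat >> m.py <<'E'
def port(n,uv,Rout,Rin,z=60):
    f,p=wl(n);im=f["img"].astype(int);c=plane(f,uv,z,p)[0][:2]
    g=cv2.cvtColor(f["img"],cv2.COLOR_RGB2GRAY).astype(float)
    def edges(c,lo,hi,sgn):
        out=[]
        for a in np.arange(0,2*np.pi,np.pi/60):
            r=np.arange(lo,hi,0.25);P=np.c_[c[0]+r*np.cos(a),c[1]+r*np.sin(a),np.full(len(r),z)]
            uv=proj(f,P,p).astype(np.float32)
            v=cv2.remap(g.astype(np.float32),uv[:,0].reshape(1,-1),uv[:,1].reshape(1,-1),cv2.INTER_LINEAR)[0]
            d=np.gradient(cv2.GaussianBlur(v.reshape(1,-1),(5,1),0)[0])*sgn
            i=d.argmax()
            if d[i]>3: out.append(P[i])
        return np.array(out)
    for nm,Rr,s in (("in",Rin,1),("out",Rout,-1)):
        cc=c
        for w in (8,4,3):
            P=edges(cc,Rr-w,Rr+w,s)
            for _ in range(4):
                cc,r=circ(P);e=abs(np.hypot(*(P[:,:2]-cc).T)-r);P=P[e<max(0.8,2*np.median(e))]
        print(nm,cc.round(2),round(r,2),len(P),round(np.median(e),2))
E
python3 - <<'E'
from m import *
port("w3",(228,58),27.5,21)
f,p=wl("w3")
s,e,cn=blob(f,f["img"].max(2)<28,(257,255)); print(s,e)
# held ring from sleeve top bright annulus, hand fit
E
python3 - <<'E'
import cv2;im=cv2.imread("pics/w3.png")
a=cv2.resize(im[0:130,150:330],None,fx=3,fy=3);b=cv2.resize(im[180:330,170:350],None,fx=3,fy=3)
cv2.imwrite("pics/w3a.png",cv2.resize(a,(540,390)));cv2.imwrite("pics/w3b.png",b)
E
```

```text
in [626.03 234.71] 20.99 120 0.01
out [626.04 234.65] 26.74 114 0.03
[    0   191   512   193 42443] ((253.909423828125, 416.2671813964844), (443.1144104003906, 526.113525390625), 89.05987548828125)
```

View pics/w3b.png

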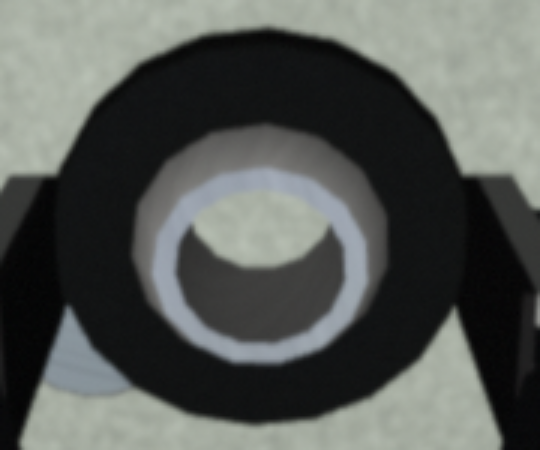

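The flange is well fitted: inner and outer circles agree at (626.0, 234.7). I'll move over the port and stop about 10 mm above it.

>>> arm_command(motion=[-0.0087,0.0447,0,0,0,0,0,-0.0087,0.0447,0,0,0,0,0,0,0,-0.04,0,0,0,0,0,0,-0.028,0,0,0,0,0,0,0,0,0,0,0,0,0,0,0,0,0,0])

```text
time: 4.6
position: [625.6, 232.6, 75.8]
eef_rot: [-2.23, -2.213, 0.0]
force: [0.8, 0.6, 0.4]
width: 56.9
```

```bash
cat > avg.py <<'E'
from plant import telemetry, grab_frame
import numpy as np
a=[]
for i in range(5):
    s=telemetry.observe(); a.append(np.r_[s["position"],s["force"],s["eef_rot"]]); 
    if i<4: grab_frame("wrist")
a=np.array(a);print(s["time"],a.mean(0).round(2),a.std(0)[:3].round(2))
E
python3 avg.py; python3 w.py w4
python3 - <<'E'
from plant import grab_frame
import cv2
for n in("side","scene"):
  f=grab_frame(n)["img"][:,:,::-1];c=f[240:384,60:220] if n=="side" else f[110:240,320:480]
  cv2.imwrite(f"pics/{n}4.png",cv2.resize(c,None,fx=4,fy=4,interpolation=cv2.INTER_CUBIC))
E
```

```text
4.8 [ 6.2674e+02  2.3281e+02  7.7070e+01  4.0000e-01 -3.0000e-02 -8.0000e-02
  1.3400e+00  1.3300e+00  0.0000e+00] [0.64 0.16 0.65]
4.8 [627.2 233.   77.3] [2.2279 2.2121 0.0043] [ 0.161  0.335  0.079  1.312 -0.     1.739] [-0.   0.  -0.6] 57.2
```

View pics/w4.png

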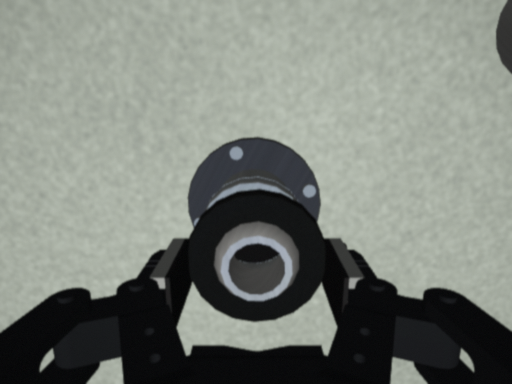

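View pics/side4.png

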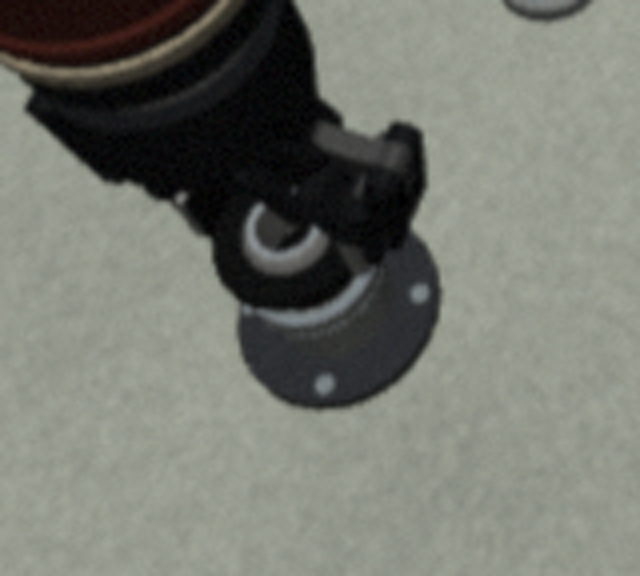

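View pics/scene4.png

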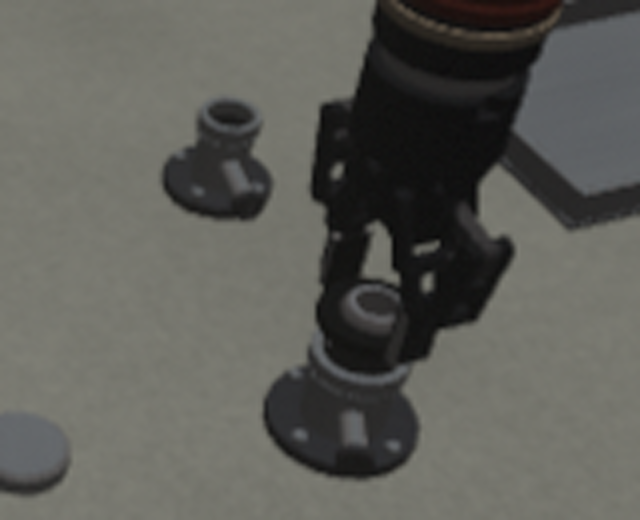

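The views show the ring level above the flange, with the port foot centred at u≈254.5 and the ring at u≈256.7, so it sits about 1 mm too far in x. I'll correct that and lower it.

>>> arm_command(motion=[-0.0009,0.0003,-0.006,0,0,0,0,0,0,-0.004,0,0,0,0,0,0,-0.003,0,0,0,0,0,0,-0.002,0,0,0,0])

```text
time: 5.35
position: [624.6, 233.5, 59.1]
eef_rot: [-2.228, -2.214, 0.001]
force: [-0.3, -0.0, -0.5]
width: 57.1
```

>>> arm_command(motion=[0,0,-0.002,0,0,0,0,0,0,-0.001,0,0,0,0,0,0,0,0,0,0,0])

```text
time: 5.65
position: [624.8, 233.6, 57.8]
eef_rot: [2.228, 2.214, 0.0]
force: [-3.7, -1.2, 7.5]
width: 57.0
```

```bash
python3 avg.py; python3 w.py w5
```

```text
5.85 [624.82 233.57  57.8   -4.15  -1.27   6.69   2.23   2.21   0.  ] [0.02 0.01 0.01]
5.85 [624.8 233.6  57.8] [ 2.2284  2.2143 -0.    ] [ 0.162  0.344  0.054  1.281 -0.     1.739] [-4.3 -1.9  6.7] 57.3
```

View pics/w5.png

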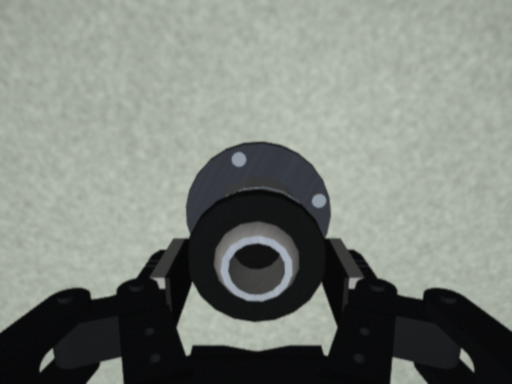

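Contact came at 7 N with the TCP at 57.8, which is the predicted seated height. I'll release, back off and check.

>>> arm_command(motion=[0.0008,0,0,0,0,0,0,0,0,0,0,0,0,1,0,0,0,0,0,0,1,0,0,0,0,0,0,1,0,0,0.03,0,0,0,1,0,0,0.045,0,0,0,1])

```text
time: 6.5
position: [623.6, 233.2, 129.1]
eef_rot: [-2.226, -2.212, 0.008]
force: [1.6, 0.3, 0.7]
width: 85.1
```

>>> arm_command(motion=[0,-0.04,0.02,0,0,0,1,0,-0.03,0,0,0,0,1,0,0,0,0,0,0,1,0,0,0,0,0,0,1])

```text
time: 6.9
position: [625.8, 163.1, 151.8]
eef_rot: [-2.23, -2.213, -0.0]
force: [-0.5, 0.2, 0.3]
width: 85.4
```

```bash
python3 w.py w6
```

```text
6.9 [625.8 163.1 151.8] [-2.2300e+00 -2.2127e+00 -4.0000e-04] [0.053 0.246 0.11  1.435 0.    1.632] [-0.5  0.2  0.3] 85.4
```

View pics/w6.png

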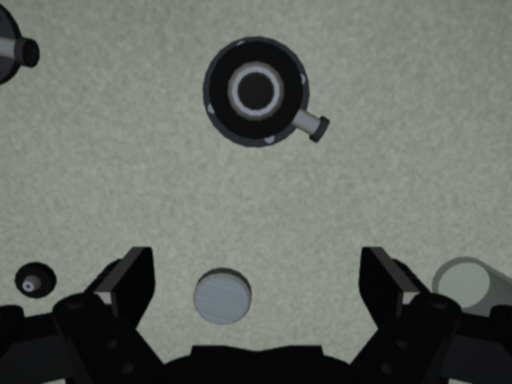

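The ring is sitting on the port at about (256,91). The large cap is at (222,298) and the small ring at (35,280).

```bash
python3 - <<'E'
from m import *
print("sleeve"); port("w6",(256,91),14.5,11,76)
f,p=wl("w6"); print(f["img"][298,222],f["img"][298,280])
im=f["img"].astype(int); s,e,cn=blob(f,(im[:,:,2]-im[:,:,0])>4,(222,298)); print(s,e, plane(f,e[0],14,p), circ(plane(f,cn[:,0,:],14,p)))
s,e,cn=blob(f,f["img"].max(2)<35,(256,91)); print(s,e, circ(plane(f,cn[:,0,:],70,p)))
E
```

```text
sleeve
in [626.03 235.19] 11.12 120 0.12
out [624.97 236.38] 15.78 89 0.24
[111 120 127] [140 146 136]
[ 195  277   54   47 1977] ((221.44493103027344, 300.195556640625), (46.92816162109375, 53.376766204833984), 96.2341537475586) [[593.0012934  51.2550927  14.       ]] (array([593.05011794,  50.78671796]), np.float64(24.279768661093367))
[239  74  34  35 923] ((255.24349975585938, 91.08938598632812), (33.42290115356445, 34.70919418334961), 169.76687622070312) (array([625.94909663, 235.11067584]), np.float64(10.237715380892746))
```

The seated ring measures (626.0, 235.2) against the port's (626.0, 234.7). Next is the large cap, so I hover over it.

>>> arm_command(motion=[-0.011,-0.037,0,0,0,0,1,-0.011,-0.037,0,0,0,0,1,-0.011,-0.038,0,0,0,0,1,0,0,0,0,0,0,1,0,0,0,0,0,0,1])

```text
time: 7.45
position: [592.6, 51.8, 151.6]
eef_rot: [-2.229, -2.213, -0.0]
force: [0.3, 0.8, -0.5]
width: 85.5
```

```bash
python3 avg.py; python3 w.py w7
```

```text
7.65 [ 5.9277e+02  5.2570e+01  1.5163e+02  9.0000e-02  5.6000e-01  1.0000e-02
 -2.2300e+00 -2.2200e+00 -0.0000e+00] [0.09 0.39 0.03]
7.65 [592.9  52.8 151.6] [-2.2265 -2.216   0.    ] [-0.131  0.089 -0.063  1.419  0.     1.445] [-0.5  0.8  0.7] 85.3
```

View pics/w7.png

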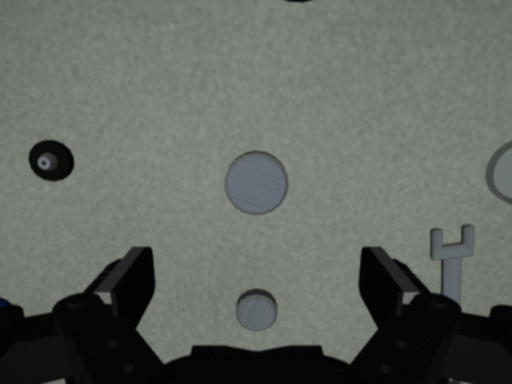

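```bash
python3 - <<'E'
from m import *
f,p=wl("w7"); im=f["img"].astype(int)
s,e,cn=blob(f,(im[:,:,2]-im[:,:,0])>4,(256,186)); print(s,e, circ(plane(f,cn[:,0,:],14,p)),plane(f,e[0],14,p))
E
```

```text
[ 227  156   59   58 2660] ((256.043701171875, 184.5059356689453), (57.307518005371094, 58.8338508605957), 86.9271240234375) (array([592.86990114,  50.52881729]), np.float64(24.438790728767646)) [[592.87687024  51.0712644   14.        ]]
```

The cap is below the tool at about (256.5,183), and the medium cap is at (257,310). The colour mask clips the cap's dark rim, so I'll refit using the gradient edge.

```bash
python3 - <<'E'
from m import *
f,p=wl("w7")
for z in (0,14): port("w7",(256.5,182.5),26,26.5,z)
g=cv2.cvtColor(f["img"],cv2.COLOR_RGB2GRAY)
print(g[140:160,256],g[205:222,256]);print(g[182,218:234],g[182,280:296])
E
```

```text
in [592.93  48.64] 28.54 119 0.2
out [592.57  49.21] 26.59 37 0.19
in [592.96  52.04] 27.39 114 0.15
out [592.61  52.47] 25.38 39 0.15
[126 125 124 123 123 125 126 127 128 122  97  67  70  85  94  96 100 105
 106 107] [103 104 108 107 107 108 105  97  88  97 117 127 127 127 127 130 132]
[129 129 130 128 125 122 112  99  95  98 104 106 106 107 107 108] [107 107 107 106 101  91  84  88 108 126 131 129 128 125 124 125]
```

>>> arm_command(motion=[0.0002,-0.0005,-0.04,0,0,0,1,0,0,-0.04,0,0,0,1,0,0,-0.04,0,0,0,1,0,0,-0.02,0,0,0,1,0,0,-0.009,0,0,0,1,0,0,0,0,0,0,1])

```text
time: 8.3
position: [592.2, 51.7, 1.9]
eef_rot: [-2.227, -2.214, 0.002]
force: [0.7, 0.1, -0.0]
width: 85.4
```

>>> arm_command(motion=[0,0,0,0,0,0,0,0,0,0,0,0,0,0,0,0,0,0,0,0,0,0,0,0,0,0,0,0,0,0,0,0,0,0,0])

```text
time: 8.8
position: [594.4, 51.0, 5.4]
eef_rot: [2.227, 2.213, 0.003]
force: [-2.3, 0.3, 9.3]
width: 51.6
```

```bash
python3 avg.py; python3 w.py w8
```

```text
9.0 [ 5.9438e+02  5.0970e+01  5.4000e+00 -2.9900e+00  5.2000e-01  9.3500e+00
  2.2300e+00  2.2100e+00  0.0000e+00] [0.01 0.01 0.02]
9.0 [594.4  51.    5.4] [2.2267 2.2127 0.0032] [-0.134  0.176 -0.24   1.152  0.     1.444] [-3.3  1.3  9.8] 51.4
```

View pics/w8.png

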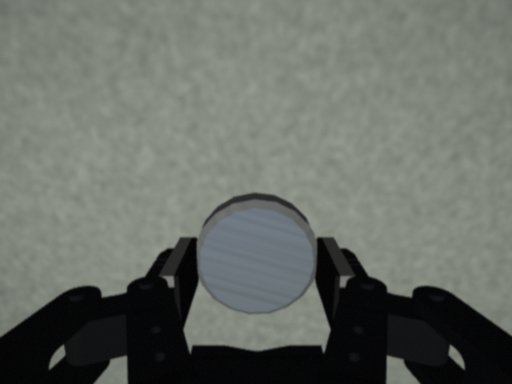

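The cap is gripped, with its top face centred at about (257.5,257). I'll lift it and go to just short of the large port.

>>> arm_command(motion=[0,0,0.02,0,0,0,0,0,0,0.04,0,0,0,0,0,0,0.045,0,0,0,0,0,0,0.045,0,0,0,0,0.01,0.037,0.01,0,0,0,0,0.011,0.038,0.01,0,0,0,0,0.011,0.038,0,0,0,0,0])

```text
time: 9.75
position: [626.5, 165.2, 176.2]
eef_rot: [2.227, 2.211, 0.006]
force: [1.7, -0.8, -1.6]
width: 51.6
```

>>> arm_command(motion=[0,0,0,0,0,0,0,0,0,0,0,0,0,0,0,0,0,0,0,0,0])

```text
time: 10.05
position: [624.9, 163.3, 173.1]
eef_rot: [2.229, 2.213, -0.0]
force: [0.8, -0.5, -1.2]
width: 51.3
```

```bash
python3 avg.py; python3 w.py w9; python3 - <<'E'
from m import *
print("cap pre-lift");port("w8",(257.5,257),26,27,14)
f,p=wl("w9");z=p[0][2]+8.6
print("cap held");port("w9",(257.5,257),26,27,z)
E
```

```text
10.25 [ 6.2489e+02  1.6310e+02  1.7305e+02 -1.9000e-01 -6.1000e-01 -1.3600e+00
  2.2300e+00  2.2100e+00 -0.0000e+00] [0.03 0.12 0.03]
10.25 [624.9 163.1 173. ] [2.2299e+00 2.2127e+00 1.0000e-04] [ 0.053  0.241  0.142  1.472 -0.     1.632] [-0.9 -1.  -0.9] 51.6
cap pre-lift
in [594.57  53.44] 27.65 77 0.34
out [594.53  52.99] 25.9 97 0.14
cap held
in [625.   165.68] 27.63 76 0.26
out [625.13 165.19] 25.89 101 0.14
```

View pics/w9.png

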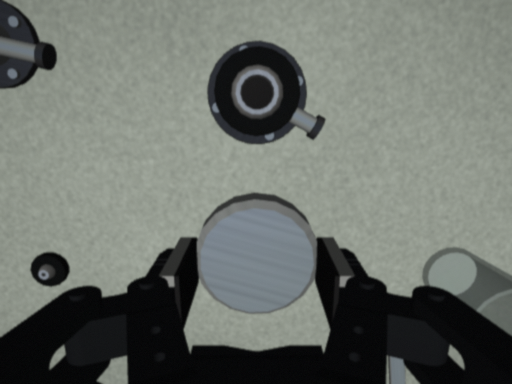

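```bash
python3 - <<'E'
from m import *
port("w9",(257,90),14.5,11,76)
E
```

```text
in [625.99 235.15] 11.08 120 0.09
out [624.98 236.4 ] 15.79 90 0.25
```

>>> arm_command(motion=[0.0009,0.035,0,0,0,0,0,0,0.0346,0,0,0,0,0,0,0,-0.04,0,0,0,0,0,0,-0.035,0,0,0,0,0,0,-0.012,0,0,0,0,0,0,0,0,0,0,0,0,0,0,0,0,0,0])

```text
time: 11.0
position: [626.7, 233.4, 87.6]
eef_rot: [2.228, 2.213, 0.002]
force: [-0.8, 0.0, -1.6]
width: 51.8
```

```bash
python3 avg.py; python3 w.py w10; python3 - <<'E'
from m import *
f,p=wl("w10");port("w10",(257.5,257),26,27,p[0][2]+8.6)
E
```

```text
11.2 [ 6.2710e+02  2.3355e+02  8.8150e+01 -5.0000e-02 -1.3000e-01 -1.6500e+00
  2.2300e+00  2.2100e+00  0.0000e+00] [0.24 0.11 0.32]
11.2 [627.1 233.7  88. ] [2.2277 2.2127 0.0039] [ 0.162  0.331  0.093  1.33  -0.     1.739] [-0.5 -0.4 -2.1] 51.9
in [627.36 237.69] 28.47 41 0.24
out [627.23 235.81] 25.91 111 0.18
```

View pics/w10.png

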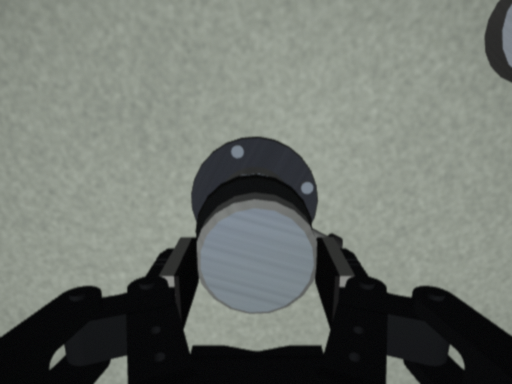

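>>> arm_command(motion=[-0.0011,-0.0007,-0.004,0,0,0,0,0,0,-0.003,0,0,0,0,0,0,-0.002,0,0,0,0,0,0,-0.002,0,0,0,0,0,0,0,0,0,0,0])

```text
time: 11.75
position: [624.6, 232.9, 75.6]
eef_rot: [2.228, 2.214, -0.0]
force: [-3.7, -0.7, 5.3]
width: 51.8
```

>>> arm_command(motion=[0,0,-0.001,0,0,0,0,0,0,-0.001,0,0,0,0,0,0,0,0,0,0,0])

```text
time: 12.05
position: [624.6, 233.0, 75.4]
eef_rot: [2.228, 2.214, 0.001]
force: [-10.2, -2.5, 17.6]
width: 51.5
```

```bash
python3 avg.py; python3 w.py w11
```

```text
12.25 [624.62 232.96  75.39 -10.42  -2.56  17.25   2.23   2.21   0.  ] [0.01 0.01 0.01]
12.25 [624.6 233.   75.4] [2.2278e+00 2.2140e+00 5.0000e-04] [ 0.162  0.332  0.072  1.31  -0.     1.739] [-10.6  -2.2  17.5] 51.5
```

View pics/w11.png

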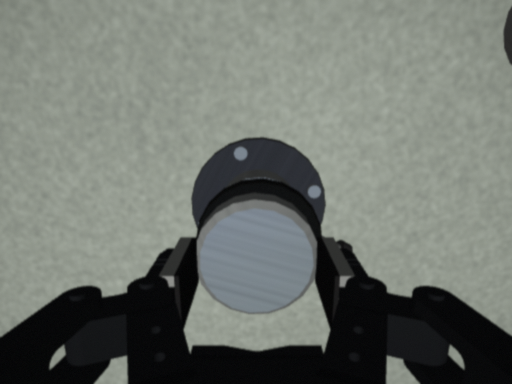

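Contact came at TCP 75.4, exactly the expected seated height. I'll ease the pressure, release, and check.

>>> arm_command(motion=[0.0006,0,0.0015,0,0,0,0,0,0,0,0,0,0,1,0,0,0,0,0,0,1,0,0,0,0,0,0,1,0,0,0.03,0,0,0,1,0,0,0.04,0,0,0,1])

```text
time: 12.9
position: [623.6, 232.6, 142.2]
eef_rot: [-2.227, -2.212, 0.006]
force: [-0.3, -0.8, 0.4]
width: 85.3
```

>>> arm_command(motion=[0,-0.04,0.02,0,0,0,1,0,-0.03,0,0,0,0,1,0,0,0,0,0,0,1,0,0,0,0,0,0,1])

```text
time: 13.3
position: [625.4, 162.5, 164.2]
eef_rot: [-2.23, -2.213, -0.0]
force: [0.2, 1.1, 0.5]
width: 85.0
```

```bash
python3 w.py w12;  python3 - <<'E'
from m import *
port("w12",(257,85),26,27.5,84)
E
```

```text
13.3 [625.4 162.5 164.2] [-2.2299e+00 -2.2126e+00 -1.0000e-04] [0.052 0.242 0.129 1.457 0.    1.631] [0.2 1.1 0.5] 85.0
in [624.18 234.98] 29.39 64 0.18
out [625.87 232.63] 26.88 101 0.13
```

View pics/w12.png

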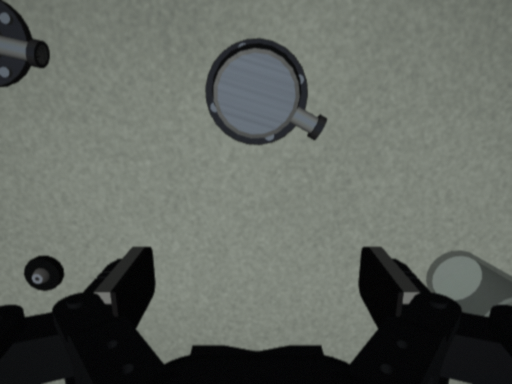

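The large cap is on the ring at (625.9, ~233), concentric in the picture. Next is the medium ring.

>>> arm_command(motion=[-0.023,-0.031,0,0,0,0,1,-0.023,-0.031,0,0,0,0,1,-0.023,-0.031,0,0,0,0,1,-0.023,-0.031,0,0,0,0,1,-0.023,-0.031,0,0,0,0,1,-0.023,-0.031,-0.005,0,0,0,1,-0.023,-0.031,-0.005,0,0,0,1,-0.023,-0.031,-0.005,0,0,0,1])

```text
time: 14.15
position: [440.5, -85.1, 148.9]
eef_rot: [-2.226, -2.216, -0.0]
force: [0.4, -0.3, -0.9]
width: 85.4
```

>>> arm_command(motion=[0,0,0,0,0,0,1,0,0,0,0,0,0,1,0,0,0,0,0,0,1])

```text
time: 14.45
position: [441.9, -84.1, 149.5]
eef_rot: [2.227, 2.216, 0.001]
force: [0.4, 0.4, -0.0]
width: 85.8
```

```bash
python3 avg.py; python3 w.py w13
```

```text
14.65 [ 4.4188e+02 -8.4120e+01  1.4942e+02  3.5000e-01  7.0000e-02  1.7000e-01
 -4.5000e-01 -4.4000e-01  0.0000e+00] [0.07 0.08 0.04]
14.65 [441.8 -84.2 149.4] [-2.2266e+00 -2.2161e+00 -1.0000e-04] [-0.481 -0.368 -0.486  1.453  0.     1.095] [0.2 0.  1. ] 85.4
```

View pics/w13.png

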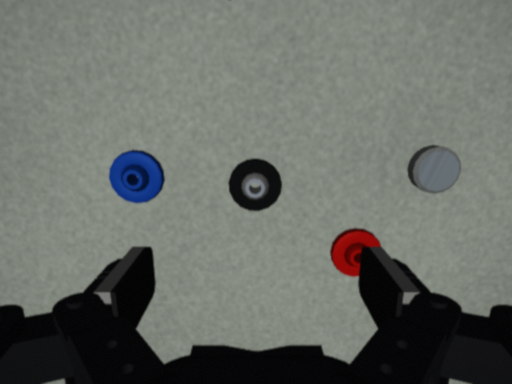

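```bash
python3 - <<'E'
from m import *
f,p=wl("w13")
s,e,cn=blob(f,f["img"].max(2)<45,(255,186)); print(s,e)
for z in (6,11,16): print(z,circ(plane(f,cn[:,0,:],z,p)), plane(f,e[0],z,p).round(1))
port("w13",e[0],22,22,14)
E
```

```text
[ 229  159   52   51 1506] ((254.73756408691406, 184.2906951904297), (50.56421661376953, 51.348880767822266), 100.1341781616211)
6 (array([440.73563145, -87.64278405]), np.float64(21.835475620085663)) [[440.7 -87.2   6. ]]
11 (array([440.76078638, -86.41301459]), np.float64(21.453407296431283)) [[440.7 -86.   11. ]]
16 (array([440.7859413 , -85.18324514]), np.float64(21.071338972759825)) [[440.7 -84.8  16. ]]
in [440.76 -85.76] 22.07 120 0.08Traceback (most recent call last):
  File "<stdin>", line 5, in <module>
  File "m.py", line 30, in port
    cc,r=circ(P);e=abs(np.hypot(*(P[:,:2]-cc).T)-r);P=P[e<max(0.8,2*np.median(e))]
         ~~~~^^^
  File "m.py", line 8, in circ
    A=np.c_[2*P[:,:2],np.ones(len(P))];b=(P[:,:2]**2).sum(1);x=np.linalg.lstsq(A,b,rcond=None)[0]
              ~^^^^^^
IndexError: too many indices for array: array is 1-dimensional, but 2 were indexed
```

The wrist view shows the medium ring at (255,184), the blue look-alike at (137,177), the red one at (355,252) and the medium cap at (435,168). I'll grip the medium ring now.

>>> arm_command(motion=[-0.0011,-0.0005,-0.04,0,0,0,1,0,0,-0.04,0,0,0,1,0,0,-0.04,0,0,0,1,0,0,-0.018,0,0,0,1,0,0,-0.009,0,0,0,1,0,0,0,0,0,0,1])

```text
time: 15.3
position: [439.7, -85.0, 1.6]
eef_rot: [-2.227, -2.214, 0.001]
force: [0.3, 0.1, 1.2]
width: 85.5
```

>>> arm_command(motion=[0,0,0,0,0,0,0,0,0,0,0,0,0,0,0,0,0,0,0,0,0,0,0,0,0,0,0,0,0,0,0,0,0,0,0])

```text
time: 15.8
position: [441.3, -86.1, 4.0]
eef_rot: [2.227, 2.213, 0.001]
force: [-2.1, 0.8, 8.7]
width: 42.5
```

```bash
python3 avg.py; python3 w.py w14
```

```text
16.0 [441.28 -86.06   4.03  -2.05   1.12   8.63   2.23   2.21   0.  ] [0.02 0.01 0.01]
16.0 [441.3 -86.1   4. ] [2.2269e+00 2.2127e+00 1.2000e-03] [-0.485 -0.285 -0.688  1.166  0.     1.092] [-2.6  2.   9. ] 42.4
```

View pics/w14.png

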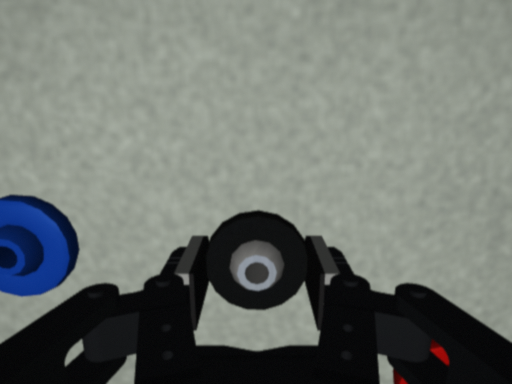

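The medium ring is gripped, with the washer at (257,260). I'll lift and carry it to just short of the medium port.

>>> arm_command(motion=[0,0,0.02,0,0,0,0,0,0,0.04,0,0,0,0,0,0,0.045,0,0,0,0,-0.003,0.03,0.03,0,0,0,0,-0.004,0.042,0.01,0,0,0,0,-0.004,0.042,0,0,0,0,0,-0.004,0.042,0,0,0,0,0,-0.004,0.042,0,0,0,0,0])

```text
time: 16.85
position: [421.3, 114.0, 148.3]
eef_rot: [2.228, 2.213, 0.002]
force: [0.3, 0.3, -0.9]
width: 42.2
```

>>> arm_command(motion=[-0.004,0.042,0,0,0,0,0,-0.004,0.041,0,0,0,0,0,0,0,0,0,0,0,0,0,0,0,0,0,0,0,0,0,0,0,0,0,0])

```text
time: 17.35
position: [413.5, 194.8, 147.6]
eef_rot: [2.229, 2.213, 0.0]
force: [0.4, -1.5, 0.8]
width: 42.3
```

```bash
python3 avg.py; python3 w.py w15
```

```text
17.55 [ 4.1358e+02  1.9457e+02  1.4754e+02  6.0000e-02 -2.9000e-01  7.0000e-02
  2.2300e+00  2.2100e+00  0.0000e+00] [0.06 0.14 0.06]
17.55 [413.6 194.5 147.5] [2.2305e+00 2.2120e+00 3.0000e-04] [ 0.152 -0.344 -0.47   1.444 -0.     1.731] [ 0.7  0.1 -0.3] 42.7
```

View pics/w15.png

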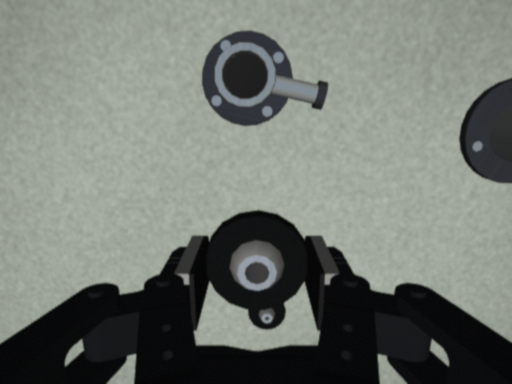

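The medium port's flange is at about (245,73), and the held ring is at (257,260). Now both are measured.

```bash
python3 - <<'E'
from m import *
port("w15",(245,73),20,14.5)
f,p=wl("w15");z=p[0][2]
def tryp(*a):
    try: port(*a)
    except Exception as ex: print("-",type(ex).__name__)
print("washer");tryp("w15",(257,260),22,22,z+11)
print("sleeve top");tryp("w15",(257.5,273),8,5,z+18)
E
```

```text
in [407.01 276.88] 14.48 120 0.02
out [406.96 276.82] 19.3 114 0.07
washer
in [413.82 195.71] 22.43 75 0.18
out [413.86 194.69] 23.26 12 0.57
sleeve top
in [413.87 194.45] 4.75 120 0.0
out [413.62 197.77] 10.16 73 0.08
```

>>> arm_command(motion=[-0.0034,0.041,0,0,0,0,0,-0.0034,0.0406,0,0,0,0,0,0,0,-0.04,0,0,0,0,0,0,-0.027,0,0,0,0,0,0,0,0,0,0,0,0,0,0,0,0,0,0,0,0,0,0,0,0,0])

```text
time: 18.3
position: [407.7, 277.0, 82.3]
eef_rot: [2.229, 2.212, 0.004]
force: [-0.6, -0.5, -0.1]
width: 42.2
```

```bash
python3 avg.py; python3 w.py w16
python3 - <<'E'
from plant import grab_frame
import cv2
for n in("side","scene"):
  f=grab_frame(n)["img"][:,:,::-1];c=f[264:384,180:340] if n=="side" else f[80:200,310:470]
  cv2.imwrite(f"pics/{n}16.png",cv2.resize(c,None,fx=4,fy=4,interpolation=cv2.INTER_CUBIC))
E
```

```text
18.5 [ 4.0760e+02  2.7711e+02  8.2080e+01 -2.3000e-01 -2.6000e-01 -2.2000e-01
  2.2300e+00  2.2100e+00  0.0000e+00] [0.18 0.05 0.27]
18.5 [407.3 277.1  81.6] [2.2284 2.2132 0.0028] [ 0.331 -0.204 -0.474  1.299 -0.     1.909] [-0.5 -0.4 -0.8] 42.2
```

View pics/w16.png

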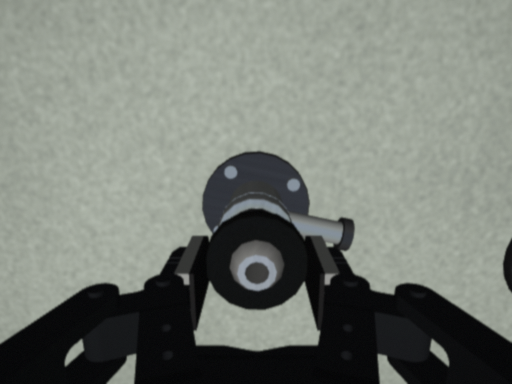

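View pics/scene16.png

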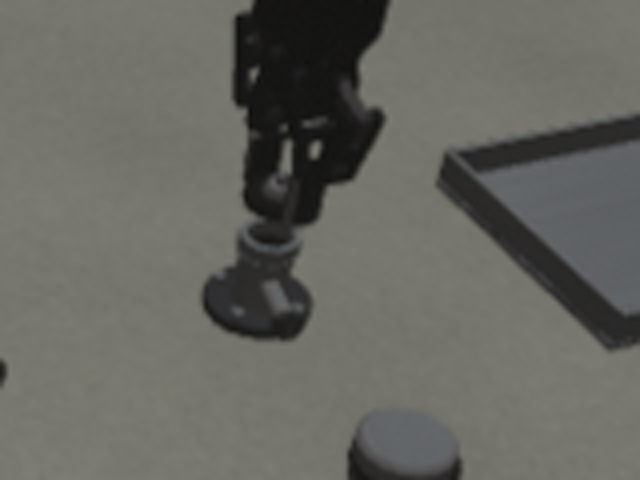

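View pics/side16.png

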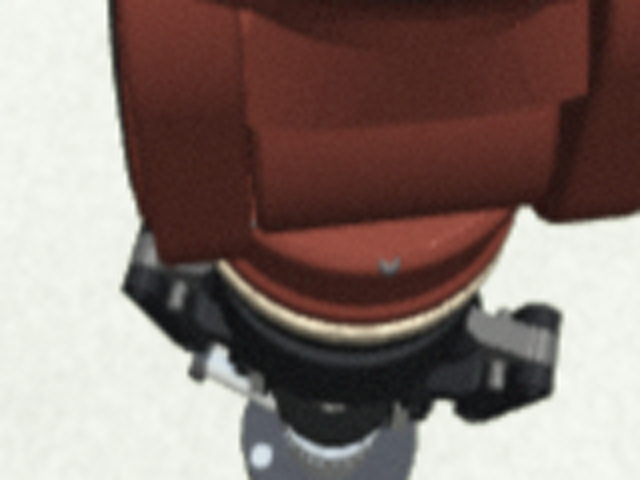

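```bash
python3 - <<'E'
from m import *
A=load("pics/scene0.npz");B=load("pics/side0.npz")
print(proj(A,[[407,276.9,60],[407,276.9,89],[626,234.8,60],[407,276.9,0],[626,234.8,0]]),proj(B,[[407,276.9,60],[626,234.8,60]]))
f,p=wl("w16");z=p[0][2]
port("w16",(257,260),22,22,z+11) if 0 else None
# flange front arc visible
g=cv2.cvtColor(f["img"],cv2.COLOR_RGB2GRAY); print(proj(f,[[407,276.9,0],[407,276.9,60]],p))
s,e,cn=blob(f,(f["img"].max(2)<110)&(f["img"].max(2)>20),(240,185)) ; print(s)
for n,o in(("scene",(310,120,430,240)),("side",(90,270,310,384))):
    im=cv2.imread(f"pics/{n}0.png")[o[1]:o[3],o[0]:o[2]];cv2.imwrite(f"pics/{n}0p.png",cv2.resize(im,None,fx=3.5,fy=3.5,interpolation=cv2.INTER_CUBIC))
E
```

```text
[[377.69084834 137.39215847]
 [379.70713803 127.92533668]
 [410.51795891 196.42464395]
 [373.72748701 156.00081158]
 [404.6492938  215.67140388]] [[263.12582574 363.86277809]
 [137.302348   304.6200119 ]]
[[255.29110984 201.92932486]
 [255.24741831 235.4660049 ]]
[   0  151  512  202 8891]
```

View pics/scene0p.png

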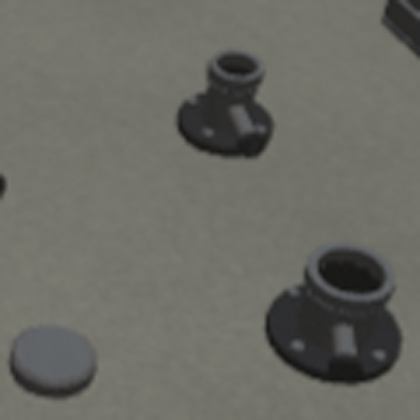

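View pics/side0p.png

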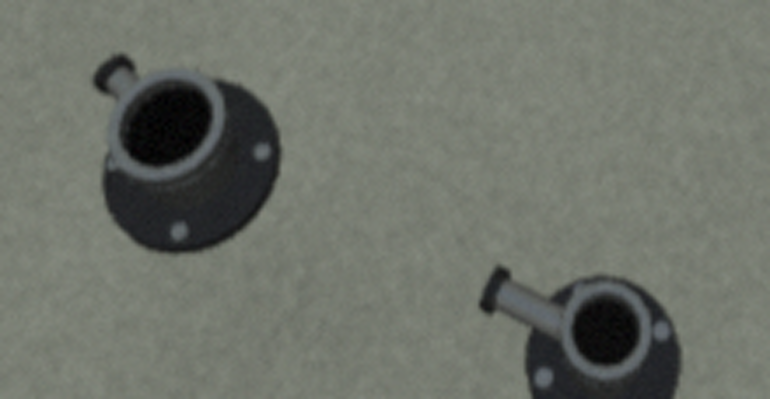

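The side image agrees with the wrist fix: the flange is at (263,364) and projects to (263.1,363.9). The scene camera is off by about 2.5 px in rows at both ports. I'll correct and lower partway.

>>> arm_command(motion=[-0.0005,-0.0009,-0.01,0,0,0,0,0,0,-0.006,0,0,0,0,0,0,0,0,0,0,0,0,0,0,0,0,0,0])

```text
time: 19.05
position: [405.6, 276.0, 63.9]
eef_rot: [-2.228, -2.214, 0.001]
force: [-0.1, 0.0, -0.1]
width: 42.7
```

```bash
python3 avg.py; python3 w.py w17; python3 - <<'E'
from m import *
f,p=wl("w17");z=p[0][2]
try: port("w17",(257.5,273),8,5,z+18)
except Exception as e: print(e)
E
```

```text
19.25 [ 4.0593e+02  2.7615e+02  6.4350e+01 -1.2000e-01  3.0000e-01 -1.0000e-01
  4.5000e-01  4.4000e-01  0.0000e+00] [0.19 0.06 0.25]
19.25 [406.1 276.2  64.6] [2.2285e+00 2.2141e+00 6.0000e-04] [ 0.33  -0.196 -0.498  1.268 -0.     1.908] [-0.1  0.2 -1.2] 42.4
in [406.39 276.09] 4.75 120 0.0
out [406.18 279.36] 10.16 72 0.08
```

View pics/w17.png

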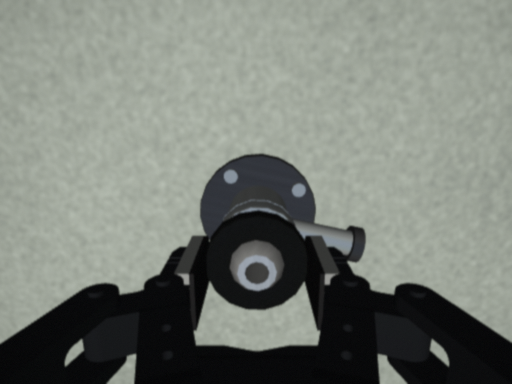

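>>> arm_command(motion=[0.0008,0,-0.003,0,0,0,0,0,0,-0.002,0,0,0,0,0,0,-0.0015,0,0,0,0,0,0,-0.0015,0,0,0,0,0,0,0,0,0,0,0,0,0,0,0,0,0,0])

```text
time: 19.9
position: [406.8, 276.2, 58.0]
eef_rot: [2.228, 2.214, 0.0]
force: [-8.3, -4.0, 18.1]
width: 42.4
```

```bash
python3 avg.py
```

```text
20.1 [406.78 276.15  58.03  -8.47  -3.65  17.57   2.23   2.21   0.  ] [0.01 0.01 0.01]
```

Contact came at TCP 58.0, exactly the seated height. I'll release it and look.

>>> arm_command(motion=[0,0,0.0015,0,0,0,0,0,0,0,0,0,0,1,0,0,0,0,0,0,1,0,0,0,0,0,0,1,0,0,0.03,0,0,0,1,0,0,0.04,0,0,0,1])

```text
time: 20.7
position: [405.1, 275.6, 126.5]
eef_rot: [-2.227, -2.213, 0.006]
force: [0.1, 0.0, -0.0]
width: 85.5
```

>>> arm_command(motion=[0.003,-0.04,0.02,0,0,0,1,0.003,-0.04,0,0,0,0,1,0,0,0,0,0,0,1,0,0,0,0,0,0,1])

```text
time: 21.1
position: [413.0, 195.6, 147.8]
eef_rot: [2.231, 2.212, 0.001]
force: [-0.2, -0.3, -0.7]
width: 85.5
```

```bash
python3 w.py w18;  python3 - <<'E'
from m import *
f,p=wl("w18"); print(proj(f,[[407,276.9,76]],p))
for z in (76,): port("w18",proj(f,[[407,276.9,z]],p)[0],8,5,z)
E
```

```text
21.1 [413.  195.6 147.8] [2.2309e+00 2.2118e+00 6.0000e-04] [ 0.155 -0.344 -0.47   1.445  0.     1.734] [-0.2 -0.3 -0.7] 85.5
[[244.63197124  74.58150093]]
in [407.24 275.91] 4.75 120 0.0
out [406.19 277.12] 9.17 91 0.23
```

View pics/w18.png

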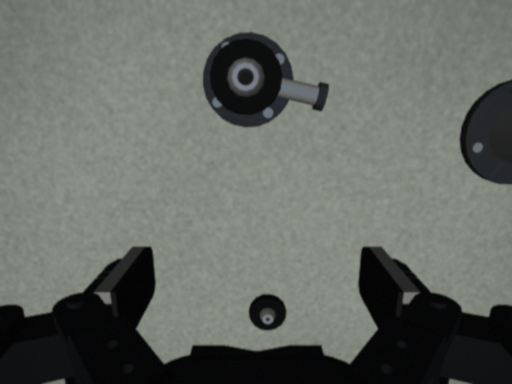

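The medium ring is on its port and concentric, at about (407, 276). Next is the medium cap.

>>> arm_command(motion=[0.0225,-0.0335,0,0,0,0,1,0.0225,-0.0335,0,0,0,0,1,0.0225,-0.0335,0,0,0,0,1,0.0225,-0.0335,0,0,0,0,1,0.0225,-0.0335,0,0,0,0,1,0.0225,-0.0335,0,0,0,0,1,0.0225,-0.0335,0,0,0,0,1,0.022,-0.0335,0,0,0,0,1])

```text
time: 21.95
position: [593.2, -71.9, 147.0]
eef_rot: [-2.226, -2.215, 0.0]
force: [2.2, 0.4, 0.2]
width: 85.5
```

>>> arm_command(motion=[0,0,0,0,0,0,1,0,0,0,0,0,0,1,0,0,0,0,0,0,1])

```text
time: 22.25
position: [591.9, -70.3, 147.4]
eef_rot: [-2.226, -2.215, 0.0]
force: [0.8, 0.4, -0.1]
width: 85.4
```

```bash
python3 avg.py; python3 w.py w19; python3 - <<'E'
from m import *
f,p=wl("w19");uv=proj(f,[[592,-73,14]],p)[0];print(uv)
port("w19",uv,18.5,19.8,14)
E
```

```text
22.45 [ 5.9199e+02 -7.0460e+01  1.4784e+02  4.0000e-02  3.5000e-01 -1.8000e-01
 -4.5000e-01 -4.4000e-01  0.0000e+00] [0.07 0.19 0.27]
22.45 [592.1 -70.8 148.1] [2.2268e+00 2.2156e+00 4.0000e-04] [-0.338  0.092 -0.066  1.412  0.     1.238] [-0.1 -0.3 -0.1] 85.5
[255.80724006 185.99211656]
in [592.27 -72.89] 20.07 116 0.25
out [592.02 -72.5 ] 18.02 52 0.21
```

View pics/w19.png

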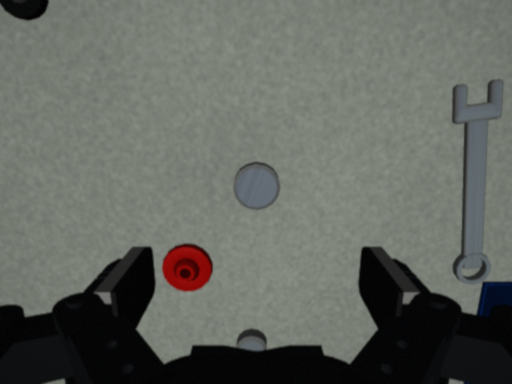

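The medium cap is at (257,186), fitted at (592.2, -72.8). The red look-alike at (188,268) is clear of the fingers.

>>> arm_command(motion=[0.0002,-0.0013,-0.04,0,0,0,1,0,0,-0.04,0,0,0,1,0,0,-0.04,0,0,0,1,0,0,-0.018,0,0,0,1,0,0,-0.008,0,0,0,1,0,0,0,0,0,0,1])

```text
time: 23.1
position: [591.9, -72.8, 1.4]
eef_rot: [-2.228, -2.214, 0.001]
force: [-0.2, -0.1, 0.3]
width: 85.1
```

>>> arm_command(motion=[0,0,0,0,0,0,0,0,0,0,0,0,0,0,0,0,0,0,0,0,0,0,0,0,0,0,0,0,0,0,0,0,0,0,0,0,0,0,0,0,0,0])

```text
time: 23.7
position: [593.4, -73.5, 3.6]
eef_rot: [2.227, 2.213, 0.001]
force: [-2.4, 0.2, 7.0]
width: 37.1
```

```bash
python3 avg.py; python3 w.py w20
```

```text
23.9 [ 5.934e+02 -7.347e+01  3.580e+00 -2.040e+00  2.300e-01  7.580e+00
  2.230e+00  2.210e+00  0.000e+00] [0.02 0.02 0.02]
23.9 [593.4 -73.5   3.6] [2.2271e+00 2.2129e+00 1.5000e-03] [-0.342  0.183 -0.236  1.15  -0.     1.236] [-1.8  0.8  6.7] 37.1
```

View pics/w20.png

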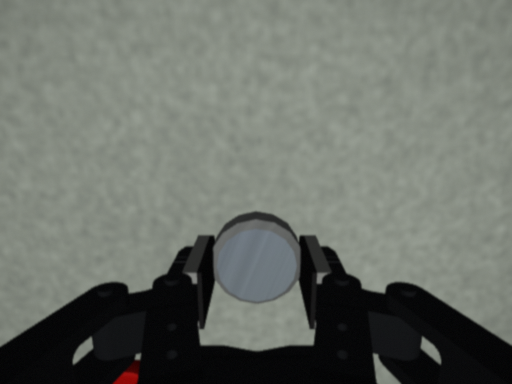

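The cap is gripped, with its top face centred at about (257,260). I'll carry it to just short of the medium port.

>>> arm_command(motion=[0,0,0.02,0,0,0,0,0,0,0.04,0,0,0,0,0,0,0.045,0,0,0,0,-0.02,0.028,0.03,0,0,0,0,-0.023,0.034,0.015,0,0,0,0,-0.023,0.034,0.01,0,0,0,0,-0.023,0.034,0,0,0,0,0,-0.023,0.034,0,0,0,0,0])

```text
time: 24.75
position: [479.8, 91.9, 162.8]
eef_rot: [2.228, 2.213, 0.002]
force: [0.1, 0.9, -1.0]
width: 37.3
```

>>> arm_command(motion=[-0.023,0.034,0,0,0,0,0,-0.023,0.034,0,0,0,0,0,-0.023,0.034,0,0,0,0,0,0,0,0,0,0,0,0,0,0,0,0,0,0,0,0,0,0,0,0,0,0])

```text
time: 25.35
position: [412.0, 192.4, 162.1]
eef_rot: [2.229, 2.213, 0.001]
force: [1.5, -0.8, -1.4]
width: 37.2
```

```bash
python3 avg.py; python3 w.py w21; python3 - <<'E'
from m import *
f,p=wl("w21");z=p[0][2]
print("cap");port("w21",(257,260),18.5,19.8,z+10.4)
port("w21",proj(f,[[407.1,276.4,76]],p)[0],8,5,76)
E
```

```text
25.55 [ 4.1201e+02  1.9214e+02  1.6194e+02  3.2000e-01 -5.6000e-01 -1.0200e+00
  2.2300e+00  2.2100e+00  0.0000e+00] [0.06 0.12 0.11]
25.55 [411.9 192.1 161.8] [ 2.2303e+00  2.2125e+00 -2.0000e-04] [ 0.147 -0.353 -0.452  1.473 -0.     1.726] [ 0.6  0.2 -0.8] 37.3
cap
in [412.25 194.29] 20.71 56 0.26
out [412.2  193.38] 18.75 94 0.2
in [407.24 275.86] 4.74 120 0.01
out [406.18 277.08] 9.23 92 0.26
```

View pics/w21.png

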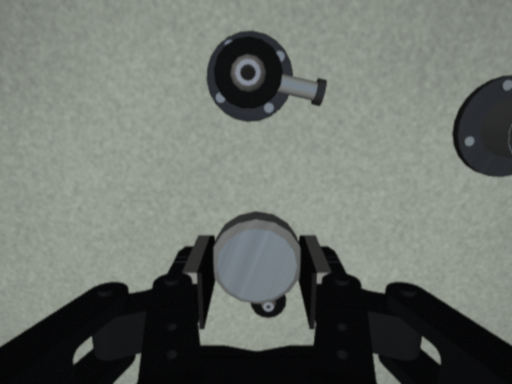

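>>> arm_command(motion=[-0.0025,0.0413,0,0,0,0,0,-0.0025,0.0413,0,0,0,0,0,0,0,-0.04,0,0,0,0,0,0,-0.03,0,0,0,0,0,0,-0.01,0,0,0,0,0,0,0,0,0,0,0,0,0,0,0,0,0,0,0,0,0,0,0,0,0])

```text
time: 26.4
position: [407.7, 275.6, 83.8]
eef_rot: [2.228, 2.213, 0.004]
force: [-0.5, -0.1, -0.4]
width: 37.2
```

```bash
python3 avg.py; python3 w.py w22; python3 - <<'E'
from m import *
f,p=wl("w22");z=p[0][2]
print("cap");port("w22",(257,260),18.5,19.8,z+10.4)
E
```

```text
26.6 [ 4.0743e+02  2.7558e+02  8.3320e+01  2.6000e-01  3.1000e-01 -7.0000e-01
  2.2300e+00  2.2100e+00  0.0000e+00] [0.24 0.01 0.35]
26.6 [407.1 275.6  82.8] [2.2283e+00 2.2135e+00 2.1000e-03] [ 0.328 -0.208 -0.475  1.302 -0.     1.906] [-0.1  0.3 -1.1] 37.1
cap
in [407.37 279.17] 21.69 57 0.25
out [407.31 276.96] 18.64 112 0.17
```

View pics/w22.png

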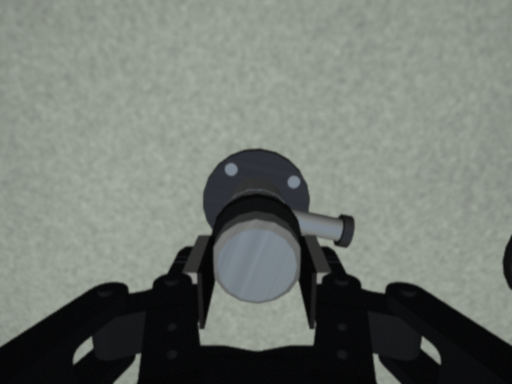

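>>> arm_command(motion=[0.0003,-0.0006,-0.004,0,0,0,0,0,0,-0.002,0,0,0,0,0,0,-0.001,0,0,0,0,0,0,0,0,0,0,0,0,0,0,0,0,0,0])

```text
time: 27.15
position: [406.7, 274.9, 74.8]
eef_rot: [2.229, 2.214, -0.0]
force: [0.2, 0.7, -0.1]
width: 37.2
```

```bash
python3 avg.py; python3 w.py w23
```

```text
27.35 [ 4.0676e+02  2.7487e+02  7.4910e+01 -7.0000e-02  2.9000e-01 -1.0300e+00
  2.2300e+00  2.2100e+00  0.0000e+00] [0.04 0.01 0.05]
27.35 [406.8 274.9  74.9] [2.2285e+00 2.2142e+00 2.0000e-04] [ 0.327 -0.203 -0.485  1.289 -0.     1.904] [-0.7  0.4 -1.8] 37.3
```

>>> arm_command(motion=[0,0,-0.001,0,0,0,0,0,0,-0.0015,0,0,0,0,0,0,0,0,0,0,0,0,0,0,0,0,0,0])

```text
time: 27.8
position: [407.0, 274.9, 73.6]
eef_rot: [2.228, 2.214, 0.001]
force: [-3.3, -2.1, 9.5]
width: 37.2
```

```bash
python3 avg.py
```

```text
28.0 [406.94 274.94  73.53  -4.15  -1.66  10.42   2.23   2.21   0.  ] [0.02 0.01 0.02]
```

Contact came at TCP 73.5, against 73.6 expected. I'll release, retreat and check.

>>> arm_command(motion=[0,0,0.0008,0,0,0,0,0,0,0,0,0,0,1,0,0,0,0,0,0,1,0,0,0,0,0,0,1,0,0,0.03,0,0,0,1,0,0,0.04,0,0,0,1])

```text
time: 28.6
position: [405.2, 274.3, 141.9]
eef_rot: [-2.227, -2.213, 0.006]
force: [1.0, 0.7, 0.1]
width: 85.7
```

>>> arm_command(motion=[0.02,-0.04,0.02,0,0,0,1,0.03,-0.03,0.02,0,0,0,1,0.03,-0.03,0.02,0,0,0,1,0,0,0,0,0,0,1,0,0,0,0,0,0,1])

```text
time: 29.1
position: [487.2, 174.3, 203.1]
eef_rot: [-2.23, -2.212, -0.0]
force: [0.2, 0.2, -0.4]
width: 84.7
```

```bash
python3 w.py w24;  python3 - <<'E'
from m import *
f,p=wl("w24")
for c,r in (((407,276.5),19.8),((626,234.8),27.3)):
    try: port("w24",proj(f,[[*c,84]],p)[0],r-1,r,84)
    except Exception as e: print(e)
E
```

```text
29.1 [487.2 174.3 203.1] [-2.2305e+00 -2.2121e+00 -1.0000e-04] [ 0.09  -0.153 -0.207  1.517  0.     1.669] [ 0.2  0.2 -0.4] 84.7
in [411.46 273.14] 21.7 104 0.28
out [408.43 273.29] 19.37 59 0.15
in [621.87 233.91] 28.42 62 0.59
out [623.86 233.03] 26.69 56 0.13
```

View pics/w24.png

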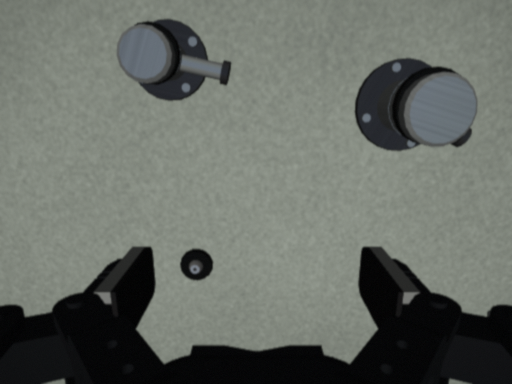

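Both stacks look right from an oblique angle, with the caps at (145,53) and (440,107). I'll take a straighter look at the medium stack and check the fixed cameras.

>>> arm_command(motion=[-0.04,0.022,-0.01,0,0,0,1,-0.04,0.022,-0.01,0,0,0,1,0,0,0,0,0,0,1,0,0,0,0,0,0,1])

```text
time: 29.55
position: [405.1, 220.0, 182.4]
eef_rot: [-2.225, -2.218, 0.001]
force: [1.4, -0.4, 0.1]
width: 85.4
```

```bash
python3 w.py w25;  python3 - <<'E'
from m import *
f,p=wl("w25")
port("w25",proj(f,[[407,276.5,84]],p)[0],18.5,19.8,84)
im=f["img"].astype(int);s,e,cn=blob(f,(im[:,:,2]-im[:,:,0])>4,proj(f,[[407,276.5,84]],p)[0]);print(s,e,plane(f,e[0],84,p))
E
```

```text
29.55 [405.1 220.  182.4] [-2.2248e+00 -2.2176e+00  9.0000e-04] [ 0.213 -0.331 -0.397  1.506 -0.     1.787] [ 1.4 -0.4  0.1] 85.4
in [406.81 274.59] 21.86 64 0.15
out [407.09 274.03] 19.52 109 0.03
[ 234   94   51   52 2016] ((258.8817443847656, 119.15290832519531), (49.95654296875, 51.28502655029297), 0.3889044523239136) [[407.17530491 274.01951751  84.        ]]
```

View pics/w25.png

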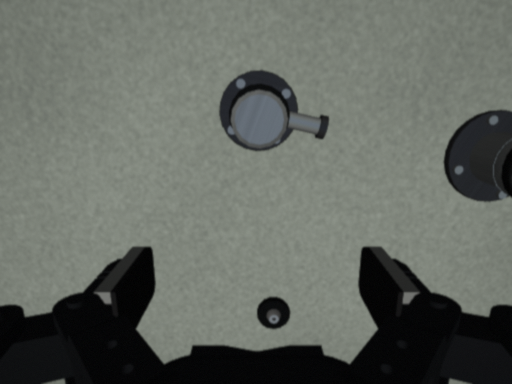

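>>> arm_command(motion=[0.02,-0.045,0.01,0,0,0,1,0.02,-0.045,0.01,0,0,0,1,0.02,-0.045,0.01,0,0,0,1,0.02,-0.045,0,0,0,0,1,0.02,-0.045,0,0,0,0,1,0,-0.045,0,0,0,0,1,0,-0.045,0,0,0,0,1,0,-0.045,0,0,0,0,1])

```text
time: 30.4
position: [506.6, -143.1, 213.0]
eef_rot: [2.229, 2.213, 0.0]
force: [0.8, 0.4, 0.1]
width: 85.5
```

```bash
python3 - <<'E'
from plant import grab_frame
import cv2
for n in("side","scene"):
  f=grab_frame(n)["img"][:,:,::-1];cv2.imwrite(f"pics/{n}30.png",f);c=f[264:384,90:310] if n=="side" else f[110:240,340:460]
  cv2.imwrite(f"pics/{n}30z.png",cv2.resize(c,None,fx=3.5,fy=3.5,interpolation=cv2.INTER_CUBIC))
E
```

```text
(no output)
```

View pics/side30z.png

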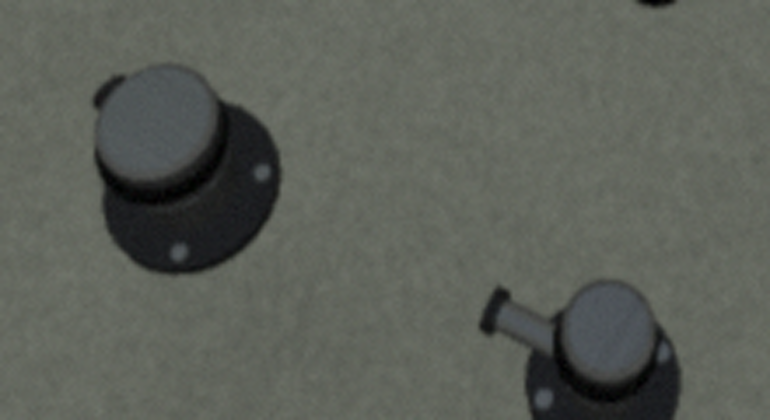

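View pics/scene30z.png

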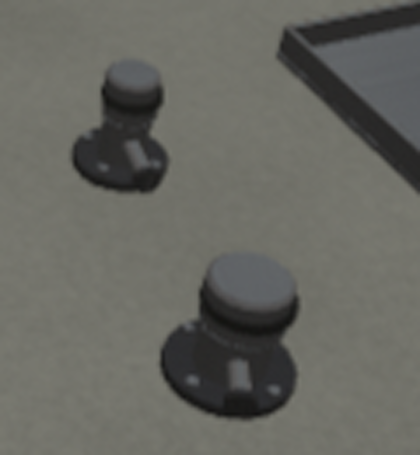

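View pics/scene30.png

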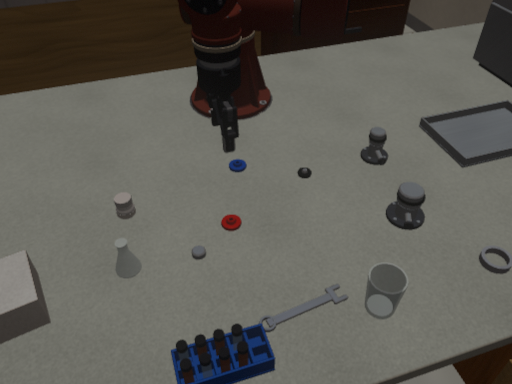

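```bash
python3 - <<'E'
from m import *
B=load("pics/side0.npz")
print(plane(B,[(263.7,358.6),(135.1,299.9)],84), "flange(before):",plane(B,[(263.1,364),(137.6,305.5)],60))
E
```

```text
[[407.08452724 275.42572214  84.        ]
 [622.98547211 235.79204121  84.        ]] flange(before): [[406.99735145 277.09354929  60.        ]
 [624.91725487 236.0549406   60.        ]]
```

Both caps are within about 2 mm of their port axes in the side view and about 3 mm in the wrist view, against an 8 mm tolerance. They look level with black washers visible underneath, and nothing else has moved. The arm is clear, so I'm handing in the job.

```bash
python3 -c "
from plant import order; print(order.finish_job())"
```

```text
the job is handed in; nothing more can be done
None
```

Both ports are closed: each has the centring ring of its size seated and the matching blank cap on top. I handed the job in at about 30.5 s of the 112 s allowed, with the gripper open and the arm clear. No verdict is reported at hand-in.

| Port | Part | Contact height (TCP) | Measured distance off port axis |
|---|---|---|---|
| Large | Ring | 57.8 mm (57.7 expected) | about 0.5 mm |
| Large | Cap | 75.4 mm (75.4 expected) | about 2 mm in the wrist and side views |
| Medium | Ring | 58.0 mm (58.0 expected) | about 1 mm |
| Medium | Cap | 73.5 mm (73.6 expected) | about 1.7 mm in the side view, 2.8 mm in the wrist view |

- **Seating:** in the last scene and side pictures both caps lie level, with the black washer showing underneath.
- **Left alone:** the small ring, small cap, jar, flask and the red and blue look-alikes appear where they started. I compared the pictures by eye and did not measure this.
- **Disagreements:** the medium cap's wrist and side readings differ by about 1 mm, and the wrist picture was taken before the arm had settled. The scene camera showed both port flanges about 2.5 px off in rows, so I relied on the wrist and side cameras. One wide oblique wrist view gave poor circle fits (up to about 6 mm off), and I discarded it.

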